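# Push the bolt label holder home in the parts rack and hold it

## Task

The black label holder with the picture of a bolt stands in the slack jaws of the vice; it marks the bin of bolts in the grey parts rack. Lift it out and push it, picture to the front, straight down behind the rack's front lip before the bay where the bin of bolts stands, against the spring clip until it is fully home, without forcing it or disturbing the other things. Finish holding it firmly pressed home, because the clip lifts it again until I have done up the lock screw.

Things in the scene. Friction and masses are not known exactly. Their poses are not given: they have to be found in the camera images.
- holder: black plastic label holder, a stiff upright plate 8 mm thick (x), 64 mm wide (y), 66 mm tall (z), 40 to 85 g; its lowest 7 mm are 5 mm thick and 60 mm wide. Origin: centre of its underside. White card with a dark picture of a bolt on its -x face, 25 to 52 mm above the origin. It starts upright between the vice jaws, its underside 30 mm above the bench.
- holder_grip (a point): point on the holder midway through its thickness and width, 53 mm above its underside (13 mm below its top edge): a good place for the grip, fingers closing across the 8 mm thickness (holder's x). In the vice this point is 83 mm above the bench; the jaw tops are at 57 to 58 mm.
- vice: dark grey machine vice fixed to the bench, 179 (x) x 84 (y) x 58 mm. Origin: bench level, below the middle of its base. Jaws 72 mm long in y, tops 57 to 58 mm above the bench; fixed jaw's face at x = +62 mm; cross handle out to x = -90 mm. The jaws are slack, 12 to 15 mm apart, the holder standing loose between them at about x = +56 mm, its axes parallel to the vice's.
- rack: grey sheet-steel rack fixed to the bench, 154 (x) x 272 (y) x 37 mm, three bays side by side 88 mm apart, each with a bin. Origin: bench level, centre. x points from its front (robot's side) to its back, y to its left, z up. A label channel runs along its front edge at x = -70 mm, behind a front lip with brass lock screws.
- channel_mouth (a point): middle of the mouth of the label channel (rack frame: -70, 0, 34 mm). Channel 11 mm wide in x between front lip and rear wall. Both flare outwards: the lip from 26 to 34 mm above the bench, the wall from 30 to 37 mm, mouth 23 mm wide. Low partitions make three 84 mm lengths, one per bay, each with stop pads 8 mm above the bench and a steel spring clip in its middle.
- slot_0 (a point): point in the label channel before the left bay, at the channel's middle, 8 mm above the bench: where the holder's origin lies when it is fully home there. x points from the front lip into the rack (across the channel), y along the channel to the left, z up.
- slot_1 (a point): point in the label channel before the middle bay, at the channel's middle, 8 mm above the bench: where the holder's origin lies when it is fully home there. x points from the front lip into the rack (across the channel), y along the channel to the left, z up.
- slot_2 (a point): point in the label channel before the right bay, at the channel's middle, 8 mm above the bench: where the holder's origin lies when it is fully home there. x points from the front lip into the rack (across the channel), y along the channel to the left, z up.
- clip_0 (a joint): the spring clip in the label channel before the left bay (as seen from the robot): 0 = unpressed, its top 16 mm above the bench; grows downwards as it is pressed; with the holder fully home it reads 0.008. It pushes up with about 4 N at 0 and 9 N at 0.008.
- clip_1 (a joint): the spring clip in the label channel before the middle bay (as seen from the robot): 0 = unpressed, its top 16 mm above the bench; grows downwards as it is pressed; with the holder fully home it reads 0.008. It pushes up with about 4 N at 0 and 9 N at 0.008.
- clip_2 (a joint): the spring clip in the label channel before the right bay (as seen from the robot): 0 = unpressed, its top 16 mm above the bench; grows downwards as it is pressed; with the holder fully home it reads 0.008. It pushes up with about 4 N at 0 and 9 N at 0.008.
- bin_bolts: blue open plastic bin, 118 (x) x 78 (y) x 30 mm, in one of the three bays, holding four steel hexagon bolts (50 mm long). Origin: centre of its underside; same axes as the rack when it stands in a bay, its centre 74 mm behind (+x) the slot point of that bay.
- bin_nuts: blue open plastic bin, 118 (x) x 78 (y) x 30 mm, in one of the three bays, holding six steel hexagon nuts (20 mm). Origin: centre of its underside; same axes as the rack when it stands in a bay, its centre 74 mm behind (+x) the slot point of that bay.
- bin_blocks: blue open plastic bin, 118 (x) x 78 (y) x 30 mm, in one of the three bays, holding three pale aluminium blocks with a drilled hole (32 x 48 x 20 mm). Origin: centre of its underside; same axes as the rack when it stands in a bay, its centre 74 mm behind (+x) the slot point of that bay.
- driver: screwdriver with a dark handle, 201 mm long, 28 mm wide, 26 mm high, lying loose on the bench in front of the rack; to be left alone. Origin: its underside, middle.
- paste_tin: round yellow tin, 71 mm across, 27 mm high, standing loose on the bench; to be left alone. Origin: centre of its underside.

How it is judged:
By the outcome, as a careful person would: the job done as asked, in the order asked, and still so for the second after the job is handed in, while the arm keeps its last pose, push and grip.
It also fails if it takes over 42 s, if anything falls off the work surface, if the arm or the gripper's body presses on something with over 40 N, if the wrist force passes 120 N, or if a joint passes its speed limit or range.

## Robot

A 7-joint arm with a two-finger parallel gripper is mounted at the origin on the work surface; the furniture and walls round the work are solid. World frame = base frame: x ahead of the robot, y to its left, z up, the work surface at z = 0. Lengths are in mm, angles in degrees, forces in N, time in s.
With the tool pointing down it reaches from about 375 to 925 mm from the base axis. Payload 3.1 kg.
Tool frame: the origin (TCP) lies at the very end of the fingers, on their centre line; the grasp point (between the pads) lies 19 mm behind it; z points along the fingers, y is the line along which they close (so a half turn about z gives the same grasp; the last joint's range is limited). The gripper opens to 85 mm and grips with 20 to 120 N. Pads are 22 mm wide; open, the fingers measure 114 mm over their backs; the gripper's body (76 mm by 85 mm) begins 54 mm behind the grasp point. The pads swing forward as they close: fully open they stand 13 mm farther back than shut.
Start: joints at [59.37, 21.939, 2.515, 91.553, -1.026, 66.532, -2.859], TCP at [274.996, -588.965, 231.269] pointing down, gripper open.
Joint ranges: [-149.38, 149.38], [-23.57, 123.04], [-84.95, 90], [0, 143.3], [-89.99, 269.99], [3.08, 112.72], [-163.45, 163.45]. Speed limits (degrees/s): [159.86, 159.86, 180, 180, 180, 180, 180].

## Interface

Orientations are given as a 3x3 rotation matrix whose columns are the frame's x, y, z axes.
In Python, from bench import sense, get_image, arm gives the robot as it stands.
- The arm moves only by the shell command python3 -m pendant 'ROWS' [OPENING] [FORCE]. ROWS is a JSON object of lists of equal length, an entry for each row: "translation": the shift along the world's x, y, z in mm, a list of three; "dr": the turn, a rotation vector about the world's x, y, z in degrees, a list of three. A call has 1 to 20 rows; each row is the pose to reach, as a shift and turn from the pose commanded when the call began; what a row does not reach only later rows make up. A row lasts 1/8 s, in which the tool goes at most 62.5 mm and 10.7 degrees, less where a joint would pass 70% of its speed; a pose out of reach is approached as far as the arm can. A call with a gripper value outside its range is refused whole. OPENING is the opening, from 0 (shut) to 1 (fully open), set as the call begins (- or left out, the last holds). The fingers move at their own pace and stop on an object; FORCE is the grip in N (left out, the last holds). Time passes only in rows, so rows that repeat a pose let the fingers close. It gives the time, the measured TCP pose, the force, the opening and the grip force at its end, in the units of the state.
- sense(): the state, without advancing time (a new reading comes with each control period).
- get_image(name): name is "scene" or "top" or "wrist"; returns a dict with "frame" (400x640x3 uint8, red, green, blue), "range_z" (400x640 float32, mm along the optical axis (not along the pixel's ray), 0 where there is no reading), "fx", "fy", "cx", "cy" (pixels), "R" (3x3) and "t" (3): a world point X has camera coordinates R X + t. Camera axes: x right, y down, z forward; pixel columns grow to the right and rows downward; lengths in mm; the calibration is good to about 2 mm. The wrist camera is an equidistant fisheye: a pixel r from the principal point sees the ray r / f radians off the axis. A picture is of the moment at which its call begins.
- arm.close_job(): hands the job in; it is judged then, once.
The state is a dict: "time_s": time; "q": joint angles; "joint_velocities": joint speeds; "tau": joint torques, N m; "ee_pos": TCP position; "orientation": TCP orientation; "force": force on the tool from outside, world axes, zero at the start; "torque": the same for the moment, N m; "grip_width": finger opening in mm; "grip_force": force on a finger pad.
Only numpy, scipy, OpenCV 4.12 (cv2) and the standard library are available. Lean on these libraries where they do the work, as an engineer would, in place of code of your own. Each camera call takes 0.05 s, during which the arm holds its last target. There are 200 camera calls.

## Working session

There is one attempt and no reset: what is moved stays moved. The work goes in short steps, Python scripts to look and compute and a shell command to move; the robot and the scene stay as the last step left them, time stands still between calls to the robot, and variables do not carry over. Pictures are saved under pics/ and viewed, at most 10 in all, crops included, and the job is handed in when it is done.

```bash
mkdir -p pics
cat > h.py <<'E'
import numpy as np, cv2
from bench import sense, get_image, arm
def save(name, fn):
    d=get_image(name); np.savez('pics/'+fn+'.npz',**d); cv2.imwrite('pics/'+fn+'.png',d['frame'][...,::-1]); return d
def load(fn): return dict(np.load('pics/'+fn+'.npz'))
def pt(d,u,v,z=None):
    "world point at pixel; by range (or on plane z)"
    ray=np.array([(u-d['cx'])/d['fx'],(v-d['cy'])/d['fy'],1.]); R,t=d['R'],d['t']
    if z is None: return R.T@(ray*d['range_z'][int(round(v)),int(round(u))]-t)
    c=-R.T@t; w=R.T@ray; return c+w*(z-c[2])/w[2]
def px(d,X):
    c=d['R']@np.array(X)+d['t']; return d['fx']*c[0]/c[2]+d['cx'],d['fy']*c[1]/c[2]+d['cy']
E
python3 - <<'E'
from h import *
for n in ('scene','top'):
    d=save(n,n+'0'); print(n,d['fx'],-d['R'].T@d['t'],d['R'].round(2).tolist())
s=sense(); print({k:np.round(v,2).tolist() for k,v in s.items()})
E
```

```text
scene 419.4526846232637 [-71.42629016 442.05893787 475.69720955] [[-0.67, -0.74, -0.02], [-0.32, 0.3, -0.9], [0.67, -0.6, -0.44]]
top 467.6849947514146 [ 395.89628722  -72.70329692 1018.06888964] [[-0.03, -1.0, 0.01], [-1.0, 0.03, -0.09], [0.09, -0.01, -1.0]]
{'time_s': 0.1, 'q': [59.37, 21.99, 2.51, 91.64, -1.03, 66.53, -2.86], 'joint_velocities': [0.05, -0.17, 0.0, -0.26, 0.01, 0.0, 0.1], 'tau': [0.0, -43.47, 1.03, -25.05, 0.01, 0.01, 0.0], 'ee_pos': [274.6, -588.18, 229.99], 'orientation': [[0.91, 0.42, -0.0], [0.42, -0.91, 0.0], [-0.0, -0.0, -1.0]], 'force': [-0.96, 0.5, -0.19], 'torque': [0.01, -0.02, 0.03], 'grip_force': 0.0, 'grip_width': 84.81}
```

View pics/top0.png

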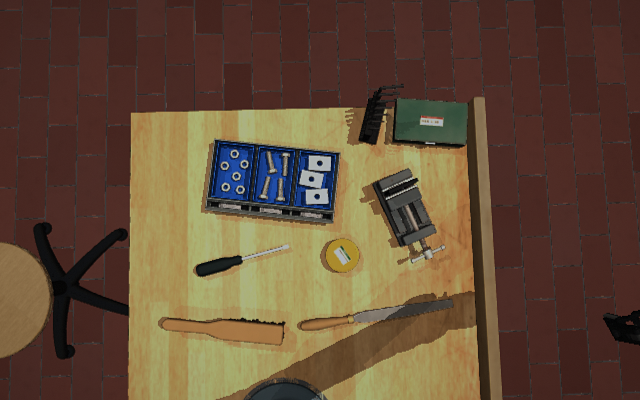

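View pics/scene0.png

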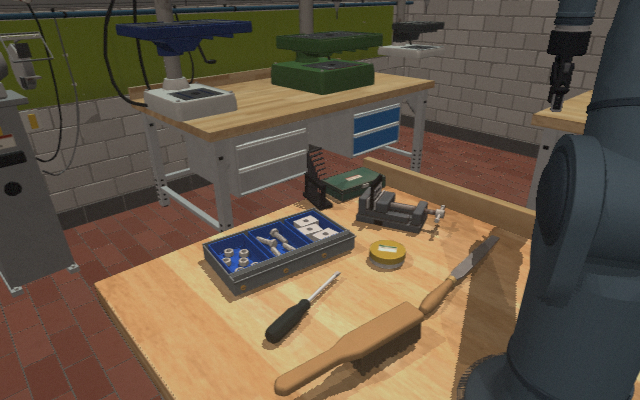

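The top view shows bolts in the middle bay (pixel 275,178), nuts in the left bay and blocks in the right. The vice is at (408,212) with the holder in its jaws near (402,187). The tin is at (342,255) and the driver at (242,260). So the target is slot_1. I'll enlarge the rack and vice.

Run:
```python
from h import *
d=load('top0'); f=d['frame'][...,::-1]
a=f[130:230,195:350]; b=f[165:265,365:450]
im=np.hstack([cv2.resize(x,None,fx=3.3,fy=3.3,interpolation=cv2.INTER_CUBIC) for x in (a,b)])
cv2.imwrite('pics/c1.png',im); print(im.shape)
```

```text
(330, 792, 3)
```

View pics/c1.png

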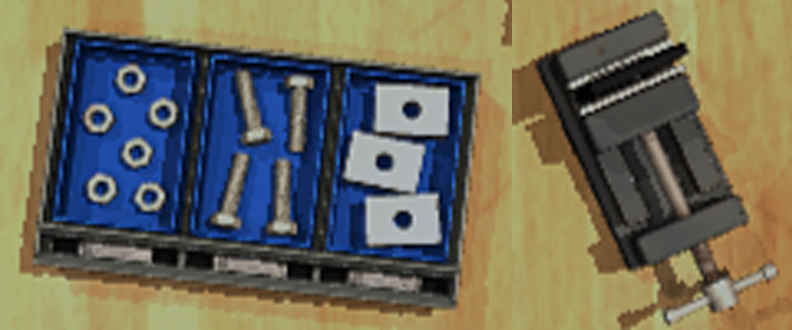

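The crop shows the rack's corners at back-left (67,32), back-right (478,75), front-left (36,258) and front-right (455,305). The jaw serration lines run from (570,87) to (678,40) and from (580,110) to (688,68), with the black holder between them. Next I'll convert these to world coordinates.

Run:
```python
from h import *
d=load('top0'); R=d['R']
def c1(u,v): return u/3.3+195-.35,v/3.3+130-.35
def c2(u,v): return (u-512)/3.3+365-.35,v/3.3+165-.35
P=[pt(d,*c1(*p),37) for p in [(67,32),(478,75),(36,250),(455,299)]]
print(np.round(P,1)); a=P[1]-P[0]; print('back len',np.linalg.norm(a),'yaw',np.degrees(np.arctan2(-a[0],-(a[1])))*-1, np.linalg.norm(P[2]-P[0]),np.mean(P,0))
# screening by depth: rack points from range: fit rectangle of points 30<z<40
vv,uu=np.mgrid[0:400,0:640]; z=d['range_z']
ray=np.stack([(uu-d['cx'])/d['fx']*z,(vv-d['cy'])/d['fy']*z,z],-1); W=(ray-d['t'])@R
for name,(u0,u1,v0,v1),(zl,zh) in [('rack',(195,350,130,230),(10,60)),('vice',(365,450,160,270),(50,65)),('viceall',(365,450,165,252),(14,65)),('holder',(365,450,160,270),(80,110)),('tin',(315,365,235,275),(15,40)),('bench',(200,300,225,240),(-10,10))]:
    w=W[v0:v1,u0:u1].reshape(-1,3); w=w[(w[:,2]>zl)&(w[:,2]<zh)]
    if len(w)<5: print(name,len(w)); continue
    r=cv2.minAreaRect(w[:,:2].astype(np.float32)); print(name,len(w),r,np.round(w.mean(0),1),np.percentile(w[:,2],[5,50,95]).round(1))
for p,q in [((570,87),(678,40)),((580,110),(688,68))]:
    A=pt(d,*c2(*p),58);B=pt(d,*c2(*q),58); print(A.round(1),B.round(1),np.linalg.norm(A-B),'ydir yaw',np.degrees(np.arctan2(-(A-B)[0],(A-B)[1])))
s=load('scene0'); f=s['frame'][...,::-1]
im=np.hstack([cv2.resize(f[165:240,340:450],None,fx=3.6,fy=3.6,interpolation=cv2.INTER_CUBIC),cv2.resize(f[195:295,200:310],None,fx=3.6,fy=3.6,interpolation=cv2.INTER_CUBIC)[:270]])
cv2.imwrite('pics/c2.png',im)
```

```text
[[ 613.   134.7   37. ]
 [ 578.5 -129.2   37. ]
 [ 472.7  155.2   37. ]
 [ 434.8 -110.3   37. ]]
back len 266.1766621468208 yaw -7.440416869890049 141.78202655210788 [524.76087675  12.61338646  37.        ]
rack 5226 ((522.1881103515625, 13.864913940429688), (272.46221923828125, 153.664306640625), 82.4092025756836) [518.8   8.4  24.8] [12.5 25.5 35.6]
vice 916 ((444.5403747558594, -271.6316833496094), (176.22500610351562, 72.64187622070312), 22.632017135620117) [ 493.3 -250.5   55.7] [52.  55.6 59.5]
viceall 2553 ((441.2556457519531, -272.4258728027344), (187.86541748046875, 82.15562438964844), 22.96305274963379) [ 451.9 -264.8   39.8] [15.  44.  58.2]
holder 149 ((497.6931457519531, -249.951416015625), (8.703662872314453, 63.741573333740234), 22.711074829101562) [ 496.9 -248.7   94.6] [83.7 95.5 98.3]
tin 897 ((360.3392333984375, -128.80892944335938), (67.98939514160156, 69.59290313720703), 88.3583984375) [ 361.  -128.8   23.8] [20.7 23.8 26.8]
bench 1494 ((415.4800109863281, 69.39035034179688), (215.5716094970703, 30.390169143676758), 88.51396942138672) [ 4.154e+02  6.890e+01 -2.000e-01] [-3.1 -0.3  3. ]
[ 491.7 -213.9   58. ] [ 519.6 -282.9   58. ] 74.4929500671684 ydir yaw 22.047153445873267
[ 477.1 -219.6   58. ] [ 501.8 -288.4   58. ] 73.13931937512558 ydir yaw 19.755976933748336
```

View pics/c2.png

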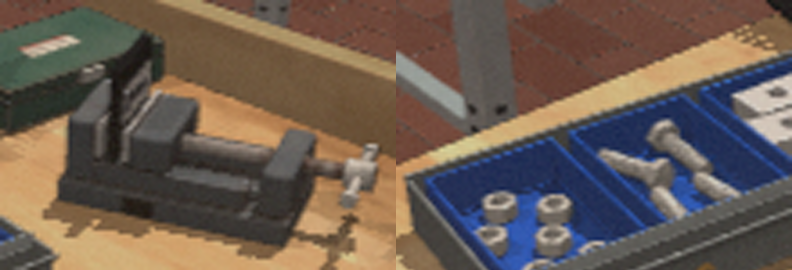

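The scene crop shows the white card at (140,80), on the handle side of the holder, which is the vice's -x side. So holder yaw is about +22.7°, with its centre at (497.5,-250). The rack's centre is at (522,14) with yaw -7.5°, and the sizes match those given (272×154). That puts slot_1 at about (453,23), and the holder needs a turn of about -30.3°. I'll hover above the vice first.

```bash
python3 -m pendant '{"translation":[[0,0,10],[10,20,20],[30,50,20],[55,85,20],[80,125,20],[105,165,20],[130,205,20],[155,245,20],[180,280,15],[200,310,5],[215,330,-10],[222,339,-25],[222,339,-30],[222,339,-30],[222,339,-30]],"dr":[[0,0,0],[0,0,8],[0,0,16],[0,0,24],[0,0,32],[0,0,40],[0,0,48],[0,0,56],[0,0,64],[0,0,72],[0,0,80],[0,0,88],[0,0,88],[0,0,88],[0,0,88]]}' 1 80
python3 - <<'E'
from h import *
d=save('wrist','w0'); s=sense(); print(d['fx'],d['cx'],d['cy'],np.round(s['ee_pos'],1),np.round(s['orientation'],3).tolist(),np.round(s['force'],1))
d=save('top','top1')
E
```

```text
time_s: 1.98
ee_pos: [496.9, -251.4, 202.1]
orientation: [[-0.388, 0.922, 0.001], [0.922, 0.388, -0.001], [-0.001, 0.0, -1.0]]
force: [1.1, -0.6, -0.1]
grip_width: 85.5
grip_force: 0.0
309.70691628693146 323.4087694720687 195.0138757744674 [ 497.  -251.2  202.2] [[-0.389, 0.921, 0.001], [0.921, 0.389, -0.001], [-0.002, 0.001, -1.0]] [-1.4  0.9  0. ]
```

View pics/w0.png

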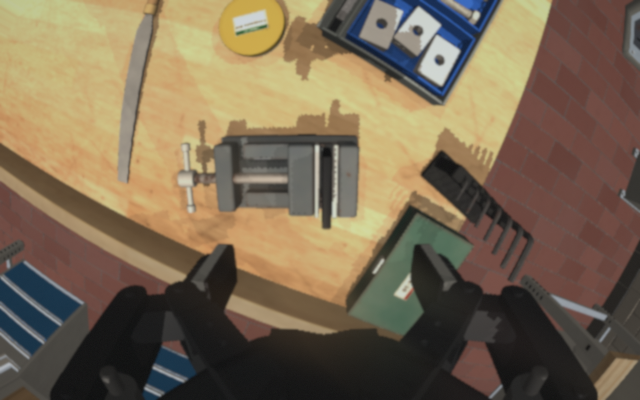

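The wrist view shows the holder as a dark bar from (326,148) to (327,228), parallel to the jaws. The open fingers are at (215,265) and (432,265). I'll measure the holder and rack from here as a cross-check.

```bash
cat >> h.py <<'E'
def cloud(d,fish=False):
    vv,uu=np.mgrid[0:400,0:640]; z=d['range_z']
    a,b=(uu-d['cx'])/d['fx'],(vv-d['cy'])/d['fy']
    if fish:
        r=np.hypot(a,b)+1e-9; k=np.tan(np.minimum(r,1.5))/r; a,b=a*k,b*k
    W=(np.stack([a*z,b*z,z],-1)-d['t'])@d['R']; W[z<=0]=np.nan; return W
E
python3 - <<'E'
from h import *
W=cloud(load('w0'),True)
def rect(W,box,zl,zh,n):
    u0,u1,v0,v1=box; w=W[v0:v1,u0:u1].reshape(-1,3); w=w[(w[:,2]>zl)&(w[:,2]<zh)]
    r=cv2.minAreaRect(w[:,:2].astype(np.float32)); print(n,len(w),np.round(r[0],1),np.round(r[1],1),round(r[2],2),np.percentile(w[:,2],[5,50,95]).round(1))
rect(W,(300,350,130,240),70,110,'holder'); rect(W,(300,350,130,240),90,110,'holder top')
rect(W,(200,370,120,225),45,65,'jaws'); rect(W,(380,470,230,290),20,200,'box'); rect(W,(200,300,0,60),18,40,'tin')
rect(W,(320,500,0,110),20,45,'rackpart')
T=cloud(load('top1')); rect(T,(195,350,130,230),10,60,'rack'); rect(T,(195,350,130,230),33,60,'racktop')
d=load('top0'); W=cloud(d)
# channel profile along rack x at several y: mean height map in rack frame
for Wc,n in((W,'top0'),(cloud(load('scene0')),'scene0')):
    th=np.radians(-7.5); c=np.array([522.2,13.9]); w=Wc.reshape(-1,3); q=(w[:,:2]-c)@np.array([[np.cos(th),-np.sin(th)],[np.sin(th),np.cos(th)]])
    ok=(abs(q[:,1])<36); print(n,[(x,np.nanmedian(w[ok&(abs(q[:,0]-x)<1.5),2]).round(0)) for x in range(-90,-45,3)])
E
```

```text
holder 843 [ 498.  -249.7] [ 9.6 63.6] 22.83 [82.7 94.8 96.1]
holder top 768 [ 498.  -249.7] [ 9.5 63.6] 22.75 [90.7 94.9 96.1]
jaws 4685 [ 458.9 -266. ] [145.3  72.7] 22.61 [45.4 54.6 57.7]
box 2823 [ 647.1 -296.7] [113.1  80.3] 21.31 [28.5 31.1 32.2]
tin 3028 [ 362.8 -133.5] [71.8 62.8] 16.83 [21.9 23.3 24.8]
rackpart 7553 [514.6 -44.6] [156.3 154.8] 82.36 [21.7 25.1 34.2]
rack 5196 [522.2  14.1] [272.9 153.7] 82.37 [12.5 25.4 35.5]
racktop 873 [522.2  13.5] [271.5 153.6] 82.38 [33.1 34.6 37.8]
top0 [(-90, np.float64(-0.0)), (-87, np.float64(-1.0)), (-84, np.float64(-1.0)), (-81, np.float64(-0.0)), (-78, np.float64(0.0)), (-75, np.float64(32.0)), (-72, np.float64(30.0)), (-69, np.float64(27.0)), (-66, np.float64(13.0)), (-63, np.float64(14.0)), (-60, np.float64(14.0)), (-57, np.float64(22.0)), (-54, np.float64(33.0)), (-51, np.float64(36.0)), (-48, np.float64(20.0))]
scene0 [(-90, np.float64(-2.0)), (-87, np.float64(-1.0)), (-84, np.float64(-2.0)), (-81, np.float64(-2.0)), (-78, np.float64(-1.0)), (-75, np.float64(29.0)), (-72, np.float64(11.0)), (-69, np.float64(10.0)), (-66, np.float64(-3.0)), (-63, np.float64(nan)), (-60, np.float64(25.0)), (-57, np.float64(25.0)), (-54, np.float64(31.0)), (-51, np.float64(34.0)), (-48, np.float64(32.0))]
  return np.nanmean(a, axis, out=out, keepdims=keepdims)
```

Wrist and top views agree within 0.5 mm: holder at (498,-249.7), yaw 22.8°. The depth profile puts the channel mouth about 65 mm in front of the bounding-box centre, so slot_1 is near (457.8,22.5). I'll descend and grip.

```bash
python3 -m pendant '{"translation":[[1,1.5,-25],[1,1.5,-60],[1,1.5,-95],[1,1.5,-120],[1,1.5,-132],[1,1.5,-137],[1,1.5,-137],[1,1.5,-137],[1,1.5,-137]],"dr":[[0,0,0],[0,0,0],[0,0,0],[0,0,0],[0,0,0],[0,0,0],[0,0,0],[0,0,0],[0,0,0]]}' 1 80
python3 -m pendant '{"translation":[[0,0,0],[0,0,0],[0,0,0],[0,0,0],[0,0,0],[0,0,0],[0,0,0],[0,0,0]],"dr":[[0,0,0],[0,0,0],[0,0,0],[0,0,0],[0,0,0],[0,0,0],[0,0,0],[0,0,0]]}' 0 80
```

```text
time_s: 3.2
ee_pos: [498.7, -248.8, 65.2]
orientation: [[-0.391, 0.92, 0.001], [0.92, 0.391, -0.001], [-0.001, 0.001, -1.0]]
force: [0.1, 0.3, 0.1]
grip_width: 85.3
grip_force: 0.0
time_s: 4.2
ee_pos: [498.1, -248.5, 64.4]
orientation: [[-0.391, 0.92, 0.0], [0.92, 0.391, -0.0], [-0.0, 0.0, -1.0]]
force: [-0.9, 0.9, 1.4]
grip_width: 6.9
grip_force: 78.2
```

```bash
python3 -m pendant '{"translation":[[0,0,3],[0,0,8],[0,0,15],[0,0,25],[0,0,36],[0,0,50],[0,0,65],[0,0,80],[0,0,90],[0,0,90],[0,0,90]],"dr":[[0,0,0],[0,0,0],[0,0,0],[0,0,0],[0,0,0],[0,0,0],[0,0,0],[0,0,0],[0,0,0],[0,0,0],[0,0,0]]}' - 80
python3 - <<'E'
from h import *
W=cloud(load('top0')); w=W.reshape(-1,3); f=load('top0')['frame'].reshape(-1,3).astype(int)
th=np.radians(-7.63); c=np.array([522.2,13.9]); q=(w[:,:2]-c)@np.array([[np.cos(th),-np.sin(th)],[np.sin(th),np.cos(th)]])
hsv=cv2.cvtColor(load('top0')['frame'],cv2.COLOR_RGB2HSV).reshape(-1,3)
blue=(hsv[:,0]>105)&(hsv[:,0]<130)&(hsv[:,1]>120)&(hsv[:,2]>30)&(abs(q[:,0])<90)&(abs(q[:,1])<150)
for lo,hi in((-132,-46),(-44,44),(46,132)):
    m=blue&(q[:,1]>lo)&(q[:,1]<hi)&(w[:,2]>18); print(m.sum(),np.percentile(q[m],[1,99],axis=0).round(1).tolist())
E
```

```text
time_s: 5.58
ee_pos: [497.5, -248.3, 153.8]
orientation: [[-0.391, 0.92, -0.001], [0.92, 0.391, 0.0], [0.001, -0.001, -1.0]]
force: [-0.5, 0.1, -1.1]
grip_width: 6.8
grip_force: 77.9
269 [[-47.5, -126.9], [73.9, -49.4]]
312 [[-47.3, -39.3], [74.0, 38.5]]
375 [[-47.3, 48.5], [73.8, 126.7]]
```

The grip is good and the holder is lifted. Next I'll move above slot_1, staying high, and turn -30.6°.

```bash
python3 -m pendant '{"translation":[[-2,10,0],[-6,35,0],[-11,70,0],[-16,110,0],[-22,150,0],[-28,190,0],[-33,225,0],[-37,250,0],[-39,265,0],[-40,272,0],[-40,272,0],[-40,272,0],[-40,272,0]],"dr":[[0,0,-1],[0,0,-4],[0,0,-8],[0,0,-12],[0,0,-17],[0,0,-22],[0,0,-26],[0,0,-29],[0,0,-30],[0,0,-30.5],[0,0,-30.5],[0,0,-30.5],[0,0,-30.5]]}' - 80
python3 - <<'E'
from h import *
d=save('wrist','w1'); save('scene','scene1')
W=cloud(d,True).reshape(-1,3); th=np.radians(-7.63); c=np.array([522.2,13.9]); q=(W[:,:2]-c)@np.array([[np.cos(th),-np.sin(th)],[np.sin(th),np.cos(th)]])
for y in (30,60,75,105):
  print(y,[(x,float(np.nanmedian(W[(abs(q[:,1]-y)<5)&(abs(q[:,0]-x)<1)&(W[:,2]<45),2]).round(0))) for x in range(-84,-40,2)])
h=W[(W[:,2]>105)&(W[:,2]<190)&(abs(q[:,0]+65)<25)&(abs(q[:,1])<45)]; print(len(h), h[:,2].min() if len(h) else '')
E
```

```text
time_s: 7.2
ee_pos: [458.1, 22.7, 154.2]
orientation: [[0.132, 0.991, -0.0], [0.991, -0.132, -0.0], [-0.0, -0.0, -1.0]]
force: [0.2, -0.1, -0.8]
grip_width: 6.9
grip_force: 77.9
30 [(-84, -1.0), (-82, -1.0), (-80, -1.0), (-78, -0.0), (-76, 32.0), (-74, 32.0), (-72, 31.0), (-70, 27.0), (-68, 24.0), (-66, 7.0), (-64, 7.0), (-62, 7.0), (-60, 7.0), (-58, 7.0), (-56, 30.0), (-54, 32.0), (-52, 35.0), (-50, 35.0), (-48, 5.0), (-46, 31.0), (-44, nan), (-42, 4.0)]
60 [(-84, -1.0), (-82, -1.0), (-80, -1.0), (-78, -1.0), (-76, 32.0), (-74, 32.0), (-72, 30.0), (-70, 27.0), (-68, 24.0), (-66, 7.0), (-64, 7.0), (-62, 7.0), (-60, 7.0), (-58, 7.0), (-56, 29.0), (-54, 33.0), (-52, 35.0), (-50, 35.0), (-48, 13.0), (-46, 31.0), (-44, nan), (-42, 5.0)]
75 [(-84, -1.0), (-82, -1.0), (-80, -1.0), (-78, -1.0), (-76, 33.0), (-74, 32.0), (-72, 30.0), (-70, 27.0), (-68, 25.0), (-66, 14.0), (-64, 15.0), (-62, 15.0), (-60, 15.0), (-58, 14.0), (-56, 29.0), (-54, 33.0), (-52, 35.0), (-50, 35.0), (-48, 12.0), (-46, 32.0), (-44, nan), (-42, 4.0)]
105 [(-84, -1.0), (-82, -1.0), (-80, -1.0), (-78, -1.0), (-76, 32.0), (-74, 32.0), (-72, 30.0), (-70, 27.0), (-68, 25.0), (-66, 4.0), (-64, 14.0), (-62, 14.0), (-60, 14.0), (-58, 14.0), (-56, 29.0), (-54, 32.0), (-52, 36.0), (-50, 35.0), (-48, 17.0), (-46, 32.0), (-44, 32.0), (-42, 5.0)]
4387 127.70794180720537
  return np.nanmean(a, axis, out=out, keepdims=keepdims)
```

View pics/w1.png

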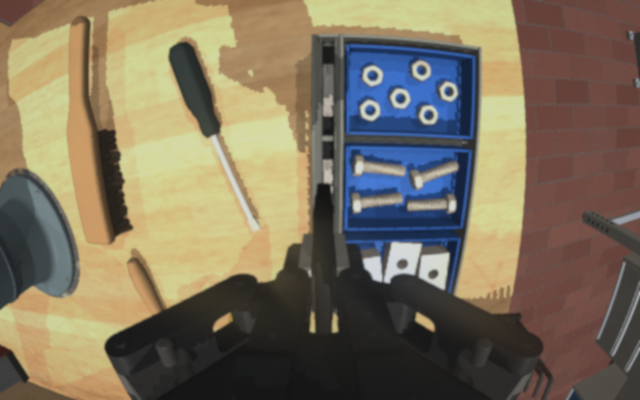

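The wrist view shows the holder's end at (322,200) above the channel strip, with the front lip at x≈316 and the wall at x≈340. The bolts bin is at (405,188). The depth profile puts the channel floor between -67 and -57 (centre about -62), 3 mm deeper than I assumed. I'll measure the holder against the channel in this same image.

Run:
```python
from h import *
d=load('w1'); W=cloud(d,True); th=np.radians(-7.63); c=np.array([522.2,13.9]); M=np.array([[np.cos(th),-np.sin(th)],[np.sin(th),np.cos(th)]])
q=(W[...,:2]-c)@M; z=W[...,2]
print('cam',-d['R'].T@d['t'])
for y0,y1 in((15,30),(30,42),(47,66),(95,115),(115,128)):
  m=(q[...,1]>y0)&(q[...,1]<y1)&(q[...,0]>-72)&(q[...,0]<-52)&(z<18)&(z>0)
  l=(q[...,1]>y0)&(q[...,1]<y1)&(q[...,0]<-64)&(z>26)&(z<45); k=(q[...,1]>y0)&(q[...,1]<y1)&(q[...,0]>-60)&(q[...,0]<-47)&(z>26)&(z<45)
  if m.sum(): print(y0,m.sum(),'floor',np.percentile(q[m][:,0],[1,5,95,99]).round(1),'lip',np.percentile(q[l][:,0],[1,99]).round(1),'wall',np.percentile(q[k][:,0],[1,99]).round(1))
m=(z>116)&(z<205)&(abs(q[...,0]+62)<15)&(q[...,1]>18)&(q[...,1]<50)
for a,b in((116,125),(125,135),(135,145),(145,155),(155,165),(165,175),(175,190)):
  k=m&(z>=a)&(z<b)
  if k.sum()>4: print(a,k.sum(),'x',np.percentile(q[k][:,0],[2,50,98]).round(1),'y',np.percentile(q[k][:,1],[2,98]).round(1))
# rack yaw: wall edge line fit along y
for lo,hi,n in((-80,-70,'lip front'),(-56,-45,'wall back')):
  pts=[]
  for y in range(20,128,3):
    k=(abs(q[...,1]-y)<2)&(q[...,0]>lo)&(q[...,0]<hi)&(z>28)&(z<45)
    if k.sum(): pts.append((y,np.percentile(q[k][:,0],3 if n[0]=='l' else 97)))
  p=np.array(pts); f=np.polyfit(p[:,0],p[:,1],1); print(n,np.degrees(np.arctan(f[0])).round(2),f[1].round(2))
```

```text
cam [466.46438404  93.09069284 295.80069906]
15 185 floor [-66.6 -66.6 -57.  -56.5] lip [-299.5  -69.2] wall [-56.1 -47.1]
30 144 floor [-66.6 -66.6 -56.5 -56.5] lip [-299.4  -69.1] wall [-56.2 -50.3]
47 239 floor [-66.6 -66.6 -56.5 -56.4] lip [-299.9  -69.1] wall [-56.3 -50.5]
95 228 floor [-66.7 -66.7 -57.4 -57.4] lip [-305.8  -68.3] wall [-56.5 -47.1]
115 151 floor [-66.7 -66.7 -57.5 -56.9] lip [-305.8  -68.3] wall [-56.5 -47.1]
125 52 x [-69.5 -65.7 -62.3] y [28.5 30. ]
135 71 x [-69.7 -66.2 -62.5] y [27.4 29.9]
145 94 x [-70.5 -66.1 -61.8] y [27.3 30. ]
155 112 x [-70.2 -66.1 -62. ] y [27.5 29.8]
165 161 x [-70.4 -66.5 -62.2] y [19.7 29.9]
175 706 x [-69.6 -66.  -62.1] y [18.4 29.8]
lip front -0.51 -75.53
wall back 0.7 -46.88
```

In the same image the channel's centre is at -61.8 and the holder's at -66.1. I'll shift about +3.7 in rack x and +1.5 in y, lower the underside to just above the mouth, and measure again.

```bash
python3 -m pendant '{"translation":[[2,0.5,0],[4,1,-5],[4,1,-20],[4,1,-40],[4,1,-58],[4,1,-70],[4,1,-75],[4,1,-75],[4,1,-75],[4,1,-75]],"dr":[[0,0,0],[0,0,0],[0,0,0],[0,0,0],[0,0,0],[0,0,0],[0,0,0],[0,0,0],[0,0,0],[0,0,0]]}' - 80
python3 - <<'E'
from h import *
d=save('wrist','w2'); save('scene','scene2'); W=cloud(d,True); th=np.radians(-7.63); c=np.array([522.2,13.9]); M=np.array([[np.cos(th),-np.sin(th)],[np.sin(th),np.cos(th)]])
q=(W[...,:2]-c)@M; z=W[...,2]
print('cam',-d['R'].T@d['t'], 'tcp q',(np.array(sense()['ee_pos'][:2])-c)@M)
for y0,y1 in((34,40),(47,55),(55,66),(95,110),(110,125)):
  k=(q[...,1]>y0)&(q[...,1]<y1)&(abs(q[...,0]+62)<8)
  m=k&(z<18)&(z>0); print(y0,m.sum(),np.percentile(q[m][:,0],[1,5,95,99]).round(1))
print('part',[(y,float(np.nanmedian(z[(abs(q[...,1]-y)<1)&(abs(q[...,0]+62)<3)]).round(0))) for y in range(30,60,2)])
m=(abs(q[...,0]+62)<15)&(q[...,1]>18)&(q[...,1]<50)
for a in range(45,115,10):
  k=m&(z>=a)&(z<a+10)
  if k.sum()>4: print(a,k.sum(),'x',np.percentile(q[k][:,0],[2,50,98]).round(1),'y',np.percentile(q[k][:,1],[2,98]).round(1),z[k].min().round(1))
s=load('scene2')
f=cv2.resize(d['frame'][90:290,240:440],None,fx=2.5,fy=2.5,interpolation=cv2.INTER_CUBIC)[...,::-1]; cv2.imwrite('pics/c3.png',f)
E
```

```text
time_s: 8.55
ee_pos: [462.6, 24.5, 79.9]
orientation: [[0.13, 0.992, 0.001], [0.992, -0.13, -0.0], [0.0, 0.001, -1.0]]
force: [-0.4, 0.3, -0.4]
grip_width: 6.8
grip_force: 77.9
cam [470.6788726   94.9870068  221.52128455] tcp q [-60.65483843   2.59634831]
34 142 [-67.6 -67.6 -57.1 -57.1]
47 179 [-67.6 -67.6 -57.2 -57.1]
55 271 [-67.6 -67.6 -56.8 -56.8]
95 359 [-67.5 -67.4 -56.7 -56.7]
110 337 [-67.7 -67.6 -56.8 -56.8]
part [(30, 110.0), (32, 90.0), (34, 7.0), (36, 7.0), (38, 7.0), (40, 7.0), (42, 17.0), (44, 17.0), (46, 8.0), (48, 7.0), (50, 7.0), (52, 7.0), (54, 7.0), (56, 7.0), (58, 7.0)]
45 16 x [-65.3 -62.2 -58. ] y [30.6 32.2] 52.6
55 60 x [-65.2 -61.4 -58.2] y [31.3 32.5] 55.1
65 80 x [-65.9 -61.9 -58.1] y [30.1 32.4] 65.3
75 103 x [-66.2 -61.9 -57.7] y [29.9 32.4] 75.0
85 136 x [-66.  -61.9 -58. ] y [30.  32.4] 85.0
95 170 x [-66.2 -62.5 -57.7] y [19.2 32.5] 95.0
105 769 x [-65.4 -61.8 -57.9] y [18.3 32.2] 105.0
```

View pics/c3.png

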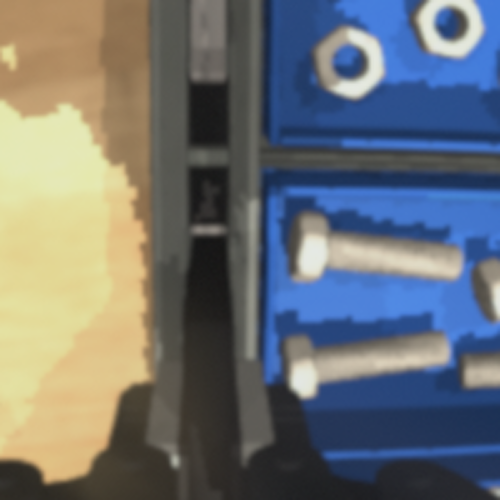

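The crop shows the holder at (208,280) lying in the middle of the dark channel, which spans x≈188–232, with the partition at (208,157). The numbers agree: channel centre -62.2, holder -61.9, and y within 1 mm. I'll lower it to just above the clip and check the force.

```bash
python3 -m pendant '{"translation":[[0,0,-3],[0,0,-7],[0,0,-11],[0,0,-15],[0,0,-18],[0,0,-21],[0,0,-24],[0,0,-27],[0,0,-28],[0,0,-28],[0,0,-28]],"dr":[[0,0,0],[0,0,0],[0,0,0],[0,0,0],[0,0,0],[0,0,0],[0,0,0],[0,0,0],[0,0,0],[0,0,0],[0,0,0]]}' - 80
```

```text
time_s: 10.02
ee_pos: [462.1, 24.5, 51.4]
orientation: [[0.13, 0.992, 0.0], [0.992, -0.13, 0.0], [0.0, 0.0, -1.0]]
force: [0.1, 0.0, -0.0]
grip_width: 7.1
grip_force: 77.9
```

No contact so far: the holder is in the channel and free. Now I'll press slowly against the clip, with a stronger grip.

```bash
python3 -m pendant '{"translation":[[0,0,0],[0,0,-1],[0,0,-2],[0,0,-3],[0,0,-4],[0,0,-5],[0,0,-6],[0,0,-7],[0,0,-7],[0,0,-7],[0,0,-7]],"dr":[[0,0,0],[0,0,0],[0,0,0],[0,0,0],[0,0,0],[0,0,0],[0,0,0],[0,0,0],[0,0,0],[0,0,0],[0,0,0]]}' 0 100
```

```text
time_s: 11.4
ee_pos: [462.2, 24.5, 44.6]
orientation: [[0.13, 0.991, 0.0], [0.991, -0.13, -0.0], [-0.0, 0.0, -1.0]]
force: [-1.3, -0.4, 6.3]
grip_width: 6.5
grip_force: 101.6
```

```bash
python3 -m pendant '{"translation":[[0,0,-0.5],[0,0,-1],[0,0,-1.5],[0,0,-2],[0,0,-2],[0,0,-2],[0,0,-2]],"dr":[[0,0,0],[0,0,0],[0,0,0],[0,0,0],[0,0,0],[0,0,0],[0,0,0]]}'; python3 -m pendant '{"translation":[[0,0,-0.5],[0,0,-1],[0,0,-1],[0,0,-1],[0,0,-1]],"dr":[[0,0,0],[0,0,0],[0,0,0],[0,0,0],[0,0,0]]}'
```

```text
time_s: 12.28
ee_pos: [462.2, 24.5, 42.7]
orientation: [[0.13, 0.992, 0.0], [0.992, -0.13, -0.0], [-0.0, 0.0, -1.0]]
force: [-2.2, 0.8, 7.4]
grip_width: 6.6
grip_force: 101.7
time_s: 12.9
ee_pos: [462.3, 24.5, 42.1]
orientation: [[0.13, 0.991, 0.0], [0.991, -0.13, -0.001], [-0.001, 0.0, -1.0]]
force: [-2.6, -0.2, 10.3]
grip_width: 6.5
grip_force: 102.4
```

```bash
python3 -m pendant '{"translation":[[0,0,-0.5],[0,0,-1],[0,0,-1],[0,0,-1],[0,0,-1]],"dr":[[0,0,0],[0,0,0],[0,0,0],[0,0,0],[0,0,0]]}'; python3 -m pendant '{"translation":[[0,0,-0.5],[0,0,-1],[0,0,-1],[0,0,-1],[0,0,-1]],"dr":[[0,0,0],[0,0,0],[0,0,0],[0,0,0],[0,0,0]]}'
```

```text
time_s: 13.52
ee_pos: [462.4, 24.5, 42.0]
orientation: [[0.13, 0.991, -0.0], [0.991, -0.13, -0.001], [-0.001, -0.0, -1.0]]
force: [-4.8, -0.7, 18.6]
grip_width: 6.3
grip_force: 103.6
time_s: 14.15
ee_pos: [462.5, 24.5, 41.9]
orientation: [[0.13, 0.991, -0.001], [0.991, -0.13, -0.002], [-0.002, -0.0, -1.0]]
force: [-7.9, -0.6, 26.2]
grip_width: 6.4
grip_force: 104.8
```

It stops hard at TCP z=42.0, against an expected home height of 42.4, with 26 N. I'll ease the push slightly and verify.

```bash
python3 -m pendant '{"translation":[[-0.2,0,0.2],[-0.5,0,0.5],[-0.5,0,0.5],[-0.5,0,0.5],[-0.5,0,0.5],[-0.5,0,0.5]],"dr":[[0,0,0],[0,0,0],[0,0,0],[0,0,0],[0,0,0],[0,0,0]]}'
python3 - <<'E'
from h import *
d=save('wrist','w3'); s=save('scene','scene3'); W=cloud(d,True); th=np.radians(-7.63); c=np.array([522.2,13.9]); M=np.array([[np.cos(th),-np.sin(th)],[np.sin(th),np.cos(th)]])
q=(W[...,:2]-c)@M; z=W[...,2]
k=(abs(q[...,0]+62)<10)&(q[...,1]>26)&(q[...,1]<33.5)&(z>45)
print('holder x',np.percentile(q[k][:,0],[2,50,98]).round(1),'y',np.percentile(q[k][:,1],[2,98]).round(1),'top z',np.percentile(z[k],[50,90,98]).round(1))
a=cv2.resize(d['frame'][60:300,200:460],None,fx=1.5,fy=1.5)[...,::-1]; b=cv2.resize(s['frame'][150:310,190:450],None,fx=1.54,fy=2.25*1.54/2.25,interpolation=cv2.INTER_CUBIC)[...,::-1]
b=cv2.copyMakeBorder(b,0,a.shape[0]-b.shape[0],0,0,cv2.BORDER_CONSTANT); cv2.imwrite('pics/c4.png',np.hstack([a,b]))
E
```

```text
time_s: 14.9
ee_pos: [462.4, 24.5, 42.0]
orientation: [[0.13, 0.991, 0.001], [0.991, -0.13, -0.001], [-0.001, 0.001, -1.0]]
force: [-5.3, -0.4, 21.0]
grip_width: 6.9
grip_force: 103.8
holder x [-66.3 -62.  -58.2] y [26.3 32.3] top z [69.3 73.2 73.7]
```

View pics/c4.png

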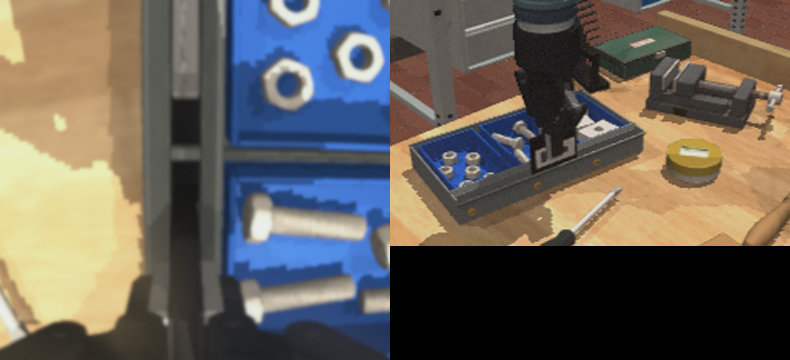

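The pictures show the holder in the channel before the bolts bin, card to the front at (555,150). Its top reads 73.7 mm against 74 mm for fully home. The push is steady at 21 N and nothing else has moved.

```bash
python3 -c "
from bench import arm
print(arm.close_job())"
```

```text
the job is handed in; nothing more can be done
None
```

The bolt label holder is pressed fully home before the middle bay, where the bin of bolts stands, picture to the front; the arm is holding it there with about 21 N, and the job is handed in at about 15 s.

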